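# Crack open the sealed drying box and hold it ajar

### The job

Vent the sealed drying box: take the red-handled key from its wooden stand, use it (not the fingers) to turn the brass captive screw a quarter turn anticlockwise so that its clamp bar clears the lid, and put the key back upright in its stand. Then grip the black fin on the blue lid, pull until the sticky seal lets go, and finish while still holding the lid steadily about 2 cm open at its front edge; it must never fly open beyond about 5 cm. Leave the jar, the bottle and the small bowl where they stand.

Things in the scene. Friction and masses are not known exactly. Their poses are not given: they have to be found in the camera images.
- drying_box: fixed grey case, 130 (x) by 150 (y) mm and 60 mm high to its gasket. Origin: centre of its underside on the board; +x points away from its front to the hinge side, z up. A dark lug with the brass captive screw sticks out 44 mm at the middle of the front (-x): the screw's axis is vertical at x = -90 mm, y = 0.
- lid (a joint): opening angle of the blue lid, rad: 0 shut, hinged along the box's y at lid_hinge. A sticky seal resists at first: pulled straight up at the fin it gives at about 10 to 15 N, drags until about 0.04 rad and is then gone: only the weight (0.25 kg) is left. Let go, the lid falls back to about 0.04 rad. The fin tilts with the lid. It cannot open while the screw's clamp bar lies over its front edge.
- lid_hinge (a point): middle of the lid's hinge line, 60 mm above the board, 65 mm behind the box's centre; axes as the box.
- lid_grip (a point): grip point in the black upright fin on the lid, which is 16 mm thick along the box's y, 36 mm long along x and stands 36 mm above the lid plate; the point lies on its centre line, 12 mm below its top and 24 mm above the lid's top face, 95 mm in front of the hinge. Pinch it across the 16 mm from above.
- lid_edge (a point): middle of the lid's front lower edge, 136 mm from the hinge; shut it is 60 mm above the board and its rise is the gap (20 mm at 0.147 rad). The lid is a plate 142 by 158 by 10 mm, its top face 70 mm above the board when shut.
- screw (a joint): angle of the brass captive screw, rad, anticlockwise seen from above, end stop at 1.45. At 0 its dark steel clamp bar (29 mm long from the axis, 12 mm wide) points to +x of the box, over the lid's front edge; it clears the lid from about 1.1. It turns stiffly (0.06 N m) and stays where it is left.
- slot (a point): on the screw's axis at the floor of the slot in its head, 77 mm above the board; its x axis runs along the slot and along the clamp bar and turns with the screw. The head is 34 mm square; the slot runs right through it, 7 mm wide and 11 mm deep, open at the top and at both ends.
- key: loose screw key, 110 mm tall, 90 g. Origin: middle of the blade's tip; z up along the key to the handle. Blade at the bottom 20 mm wide (key x) by 4 mm thick (key y) by 13 mm long, 12 mm shaft, round flange 42 mm across from 50 to 55 mm above the tip; red handle 34 mm (x) by 22 mm (y) from 55 to 110 mm, its wide faces parallel to the blade.
- key_grip (a point): middle of the key's handle, 85 mm above the blade tip, axes as the key; pinch it across the 22 mm (key y).
- key_stand: fixed wooden block 64 by 64 by 58 mm with a round vertical hole 27 mm across right through its middle, in which the key stands, turned any way, its flange on the top and its tip 8 mm above the board. Origin: centre of its underside; z up.
- paint_jar: small blue jar with a white cap, 45 mm across, 70 mm tall, beside the box: leave it alone. Origin: centre of its underside.
- oil_bottle: small brown bottle with a black cap, 40 mm across, 74 mm tall, behind the key stand: leave it alone. Origin: centre of its underside.
- bowl: small cream dish, 65 mm across, 26 mm tall, in front of the box on the right: leave it alone. Origin: centre of its underside.

How it is judged:
By the outcome, as a careful person would: the job done as asked, in the order asked, and still so for the second after the job is handed in, while the arm keeps its last pose, push and grip.
It also fails if it takes over 72 s, if anything falls off the work surface, if the arm or the gripper's body presses on something with over 40 N, if the wrist force passes 120 N, or if a joint passes its speed limit or range.

### The arm

A 6-joint arm with a two-finger parallel gripper is mounted at the origin on a cart in front of the work surface, level with it; the furniture and walls round the work are solid. World frame = base frame: x ahead of the robot, y to its left, z up, the work surface at z = 0. Lengths are in m, angles in rad, forces in N, time in s.
With the tool pointing down it reaches from about 0.3 to 0.775 m from the base axis. Payload 14.6 kg.
Tool frame: the origin (TCP) lies on the centre line of the jaws, within the pads' length; the fingertips stand ctrl.tcp_to_tips ahead of it and the grasp point (between the pads) lies 2 mm behind it (ctrl.tcp_to_tips is the distance from the TCP to the fingertips, in m); z points along the fingers, y is the line along which they close (so a half turn about z gives the same grasp; the last joint's range is limited). The gripper opens to 94 mm and grips with 3 to 60 N. Pads are 16 mm wide; open, the fingers measure 119 mm over their backs; the gripper's body (75 mm by 177 mm) begins 78 mm behind the grasp point.
Start: joints at [1.245, 0.3, 1.521, -0, 1.321, -0.067], TCP at [0.141, 0.532, 0.222] pointing down, gripper open.
Joint ranges: [-3.03, 3.03], [-0.79, 2.21], [0.23, 2.52], [-1.04, 4.18], [0, 3.07], [-2.55, 2.55]. Speed limits (rad/s): [2.22, 2.22, 2.57, 3.14, 3.14, 3.14].

### API

Orientations are given as [roll, pitch, yaw] about the fixed x, y, z axes, in that order (R = Rz(yaw) Ry(pitch) Rx(roll)).
In Python, from station import telemetry, viewer, hand_in, ctrl gives the robot as it stands.
- The arm moves only by the tool step_arm, never from a script. Its argument "plan" is a list of rows, each an object of numbers: "dx", "dy", "dz": the shift along the tool's x, y, z scaled (see below); "rx", "ry", "rz": the turn, a rotation vector about the tool's x, y, z scaled (see below); "claw": the closure, from 0 (fully open) to 1 (shut). In form: [{"dx": .., "dy": .., "dz": .., "rx": .., "ry": .., "rz": .., "claw": ..}, ...]. A call has 1 to 10 rows; each row shifts and turns the commanded pose from where the row before left it, along the tool's axes as they then stand; what a row does not reach is not made up. The controller multiplies each number of a shift by 0.1 m and each number of a turn by 90 degrees. A row lasts 1/10 s, in which the tool goes at most 50 mm and 8.59 degrees, less where a joint would pass 70% of its speed; a pose out of reach is approached as far as the arm can. A call with a number of a shift or a turn outside -1 to 1 is refused whole. A call with a gripper value outside its range is refused whole. The fingers move at their own pace and stop on an object; "grip_force" is the grip in N (left out, the last holds). Time passes only in rows, so rows that do not move let the fingers close. It gives the time, the measured TCP pose, the force, the opening and the grip force at its end, in the units of the state.
- telemetry.get_obs(): the state, without advancing time (a new reading comes with each control period).
- viewer.camera(name): name is "side" or "top" or "wrist"; returns a dict with "img" (384x512x3 uint8, red, green, blue), "z_map" (384x512 float32, m along the optical axis (not along the pixel's ray), 0 where there is no reading), "fx", "fy", "cx", "cy" (pixels), "R" (3x3) and "t" (3): a world point X has camera coordinates R X + t; the wrist camera has in their place "tool_from_camera" (4x4, takes a point from camera to tool coordinates, whose origin is the TCP and whose axes are the flange's). Camera axes: x right, y down, z forward; pixel columns grow to the right and rows downward; lengths in m; the calibration is good to about 2 mm. A picture is of the moment at which its call begins: read the wrist's pose just before it.
- hand_in(): hands the job in; it is judged then, once.
Trained networks look in a picture, given as the dict that the camera call returned (one of the last four; its "shot" number tells which), for a name from the list of things; names that differ only in an ending like _2 or _b are one class to them, and where a whole thing is asked for, a point or a joint stands for the part that bears it (a point fixed in the world has none). Each returns a list of dicts, best first, with "score" (0 to 1); they miss things now and then, are a little off and sometimes report something else, mostly with a low value. They report only what shows in the picture. A call takes as long as a camera call.
- viewer.recognise(target, picture): "rect" ([left, top, right, bottom] in pixels, round what is visible of it).
The state is a dict: "time_s": time; "qpos": joint angles; "joint_vel": joint speeds; "tau": joint torques, N m; "ee_pos": TCP position; "eef_rot": TCP orientation; "force": force on the tool from outside, world axes, zero at the start; "moment": the same for the moment, N m; "grip_width": finger opening in m; "grip_force": force on a finger pad.
Only numpy, scipy, OpenCV 4.12 (cv2) and the standard library are available. Lean on these libraries where they do the work, as an engineer would, in place of code of your own. Each camera call takes 0.05 s, during which the arm holds its last target. There are 200 camera calls.

## Working session

There is one attempt and no reset: what is moved stays moved. The work goes in short steps, Python scripts to look and compute and a tool call to move; the robot and the scene stay as the last step left them, time stands still between calls to the robot, and variables do not carry over. Pictures are saved under pics/ and viewed, at most 10 in all, crops included, and the job is handed in when it is done.

Besides the shell and the picture viewer there is one more tool, called after "Emit:" as name([rows], argument=value, ...), one row to a line, values as JSON. step_arm: Moves the arm, as the interface text tells. Shifts and turns lie within -1 to 1; 1 stands for 0.1 m of shift or 90 degrees of turn. Its arguments: {"type":"object","properties":{"plan":{"type":"array"},"grip_force":{"type":"number"}},"required":["plan"]}

```bash
ls; mkdir -p pics; cat > h.py <<'E'
import numpy as np, cv2
from station import telemetry, viewer, ctrl
def world(c):
    v,u=np.mgrid[0:384,0:512]; z=c["z_map"]
    P=np.stack([(u-c["cx"])/c["fx"]*z,(v-c["cy"])/c["fy"]*z,z],-1)
    if "R" in c: return (P-np.array(c["t"]))@np.array(c["R"])
    from scipy.spatial.transform import Rotation as R
    o=c["obs"]; T=np.array(c["tool_from_camera"])
    return (P@T[:3,:3].T+T[:3,3])@R.from_euler("xyz",o["eef_rot"]).as_matrix().T+o["ee_pos"]
def shot(n):
    o=telemetry.get_obs(); c=viewer.camera(n); c["obs"]=o; return c
def save(c,f): cv2.imwrite(f,c["img"][:,:,::-1])
E
python3 - <<'E'
from h import *
o=telemetry.get_obs(); print(o, ctrl.tcp_to_tips)
ims=[]
for n in ["top","side"]:
    c=shot(n); W=world(c); save(c,f"pics/{n}0.png"); np.savez(f"{n}0.npz",W=W,z=c["z_map"],img=c["img"])
    for t in ["drying_box","lid","screw","key","key_stand","paint_jar","oil_bottle","bowl","lid_grip"]:
        for d in viewer.recognise(t,c)[:1]:
            l,tp,r,b=[int(x) for x in d["rect"]]
            w=W[(tp+b)//2,(l+r)//2]; print(n,t,round(d["score"],2),l,tp,r,b,w.round(3))
E
```

```text
pics
{'time_s': 0.0, 'qpos': array([ 1.24542758e+00,  3.00481445e-01,  1.52156944e+00, -9.38515592e-06,
        1.32070031e+00, -6.66039683e-02]), 'joint_vel': array([-0.00041904,  0.00265084, -0.00097738, -0.00122036, -0.00134256,
       -0.00080559]), 'tau': array([-7.92906267e-04, -5.31806481e+01, -3.52734804e+01,  7.08226603e-02,
        2.43505149e-02, -1.13238042e-05]), 'ee_pos': array([0.14066826, 0.53145984, 0.22188557]), 'eef_rot': array([-3.14043607e+00, -6.80364635e-05,  2.88283017e+00]), 'force': array([-0.66461077, -0.4722005 ,  0.32807879]), 'moment': array([-0.04645037,  0.00191355, -0.02804803]), 'grip_force': 0.0, 'grip_width': 0.09391353519137245} 0.017
top drying_box 0.7 286 147 361 226 [ 0.559 -0.121  0.106]
top lid 0.66 287 144 361 212 [ 0.581 -0.128  0.074]
top screw 0.55 315 208 332 228 [ 0.492 -0.124  0.085]
top key 0.67 144 205 164 222 [0.495 0.236 0.119]
top key_stand 0.94 143 196 178 230 [0.499 0.233 0.075]
top paint_jar 0.67 361 176 386 195 [ 0.568 -0.239  0.067]
top oil_bottle 0.68 161 169 181 185 [0.58  0.212 0.07 ]
top bowl 0.98 348 208 379 236 [ 0.489 -0.231  0.   ]
top lid_grip 0.69 288 148 363 212 [ 0.577 -0.131  0.074]
side drying_box 0.61 228 155 297 209 [ 0.569 -0.077  0.07 ]
side lid 0.7 230 151 287 190 [ 0.579 -0.125  0.072]
side screw 0.61 292 265 309 295 [0.499 0.254 0.097]
side key 0.77 288 264 312 296 [0.499 0.254 0.097]
side key_stand 0.58 280 272 316 321 [0.502 0.265 0.06 ]
side oil_bottle 0.82 245 273 265 301 [0.587 0.239 0.055]
side bowl 0.49 281 154 301 167 [ 0.481 -0.253  0.01 ]
side lid_grip 0.82 230 152 285 196 [ 0.582 -0.109  0.071]
```

View pics/top0.png

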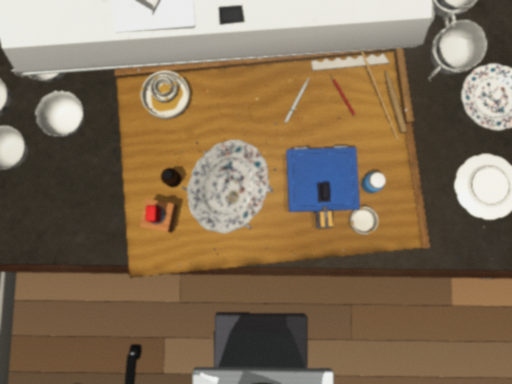

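View pics/side0.png

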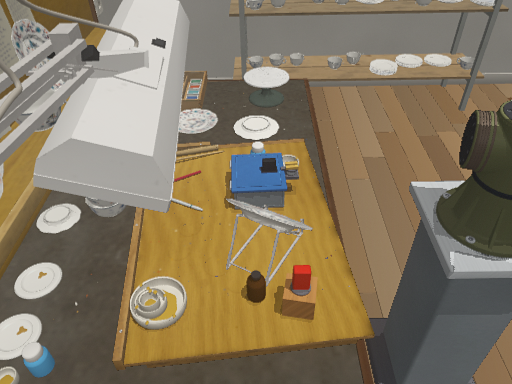

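Top: the blue lid spans 287–360 × 146–212, the black fin is at (324,191), the screw at (324,218), the red key at (152,213) on its stand, and a tall patterned plate on a wire stand is at (228,186). Side: the plate stands on legs between the key and the box, and a large white hood overhangs behind. I'll measure the poses and the obstacle heights.

```bash
python3 - <<'E'
from h import *
for n in ["top","side"]:
    d=np.load(n+"0.npz"); W=d["W"]; im=d["img"].astype(int); r,g,b=im[...,0],im[...,1],im[...,2]
    ok=d["z"]>0
    hsv=cv2.cvtColor(d["img"],cv2.COLOR_RGB2HSV).astype(int)
    def m(name,mask):
        mask=mask&ok
        P=W[mask]
        if len(P)<4: print(n,name,len(P));return
        rc=cv2.minAreaRect((P[:,:2]*1000).astype(np.float32))
        print(n,name,len(P),"mean",P.mean(0).round(4),"rect",np.round(rc[0],1),np.round(rc[1],1),round(rc[2],1),"z",np.percentile(P[:,2],[5,50,95]).round(3))
    X,Y,Z=W[...,0],W[...,1],W[...,2]
    box=(X>.45)&(X<.7)&(Y>-.25)&(Y<-.03)
    m("lid",(b>r+50)&(b>g+30)&box&(Y>-.215)&(abs(Z-.07)<.01))
    m("fin",box&(Z>.095)&(Z<.13)&(X>.52))
    m("screwtop",box&(X<.525)&(Z>.07)&(r>b+30))
    m("jarwhite",(X>.5)&(X<.63)&(Y<-.2)&(Y>-.3)&(Z>.05)&(r>120))
    st=(X>.42)&(X<.57)&(Y>.16)&(Y<.32)
    m("red",(r>g+80)&st&(Z>.08))
    m("redtop",(r>g+80)&st&(Z>.112))
    m("stand",st&(Z>.045)&(Z<.066)&(r<g+80))
    m("bottle",(X>.55)&(X<.63)&(Y>.15)&(Y<.27)&(Z>.03))
    pl=(X>.3)&(X<.75)&(Y>-.03)&(Y<.2)&(Z>.02)
    m("plate",pl)
    m("hood",(X>.6)&(abs(Y)<.5)&(Z>.2)); 
    Q=W[ok&(X>.2)&(X<1)&(abs(Y)<.5)&(Z>.2)]
    if len(Q): print("hood min/max",Q.min(0),Q.max(0))
d=np.load("top0.npz");c=d["img"]
a=cv2.resize(c[140:240,280:400],None,fx=5,fy=5,interpolation=2); e=cv2.resize(c[160:240,130:186],None,fx=5,fy=5,interpolation=2)
o=np.zeros((500,800,3),np.uint8);o[:500,:520]=a[:500,:520];o[:400,520:800]=e
cv2.imwrite("pics/crop1.png",o[:,:,::-1])
E
```

```text
top lid 3950 mean [ 0.5816 -0.1249  0.071 ] rect [ 580.5 -125.6] [139.  154.3] 2.7 z [0.068 0.071 0.074]
top fin 128 mean [ 0.5507 -0.127   0.1051] rect [ 551. -127.] [15.3 35.2] 88.4 z [0.101 0.105 0.108]
top screwtop 182 mean [ 0.4904 -0.1301  0.0847] rect [ 490.9 -131.7] [33.1 30.8] 1.2 z [0.076 0.086 0.09 ]
top jarwhite 219 mean [ 0.5793 -0.2455  0.0685] rect [ 581.8 -235.2] [79.4 61.4] 2.7 z [0.062 0.069 0.072]
top red 172 mean [0.4958 0.2427 0.1176] rect [495.8 243. ] [22.1 33.3] 89.3 z [0.114 0.118 0.121]
top redtop 165 mean [0.4963 0.2427 0.1181] rect [496.5 242.8] [32.  22.1] 0.6 z [0.115 0.118 0.121]
top stand 602 mean [0.4968 0.2369 0.0585] rect [516.8 234.5] [ 74.9 118.9] 67.5 z [0.052 0.059 0.064]
top bottle 306 mean [0.5798 0.2095 0.0687] rect [577.3 192.9] [94.5 38.6] 74.3 z [0.037 0.057 0.167]
top plate 14804 mean [0.6572 0.0884 0.3215] rect [604.3  85. ] [230.  291.4] 90.0 z [0.057 0.442 0.489]
top hood 25963 mean [0.7261 0.1019 0.4674] rect [735.6  76.8] [ 71.9 601.2] 4.1 z [0.427 0.476 0.492]
hood min/max [ 0.67845062 -0.22456811  0.39155428] [0.76940113 0.37430349
[... 432 characters left out ...]
0.071]
side red 347 mean [0.4959 0.2498 0.1067] rect [495.9 244.9] [33. 24.] 1.6 z [0.084 0.113 0.119]
side redtop 175 mean [0.4961 0.2457 0.1171] rect [495.8 244.6] [33.  22.6] 3.0 z [0.113 0.117 0.119]
side stand 741 mean [0.5008 0.2525 0.0574] rect [516.2 232.9] [ 80.2 123.3] 62.5 z [0.048 0.058 0.063]
side bottle 441 mean [0.5809 0.2206 0.0568] rect [576.8 194.6] [97.2 39.4] 71.9 z [0.033 0.055 0.075]
side plate 3770 mean [0.6649 0.1068 0.3333] rect [603.8  85. ] [292.3 230. ] 0.0 z [0.049 0.452 0.496]
side hood 31794 mean [0.8056 0.2073 0.4774] rect [961.9 -29.9] [493.9 981.6] 5.1 z [0.336 0.486 0.566]
hood min/max [ 0.67876922 -0.22438247  0.39511193] [0.86686172 0.44903902 0.61218245]
```

View pics/crop1.png

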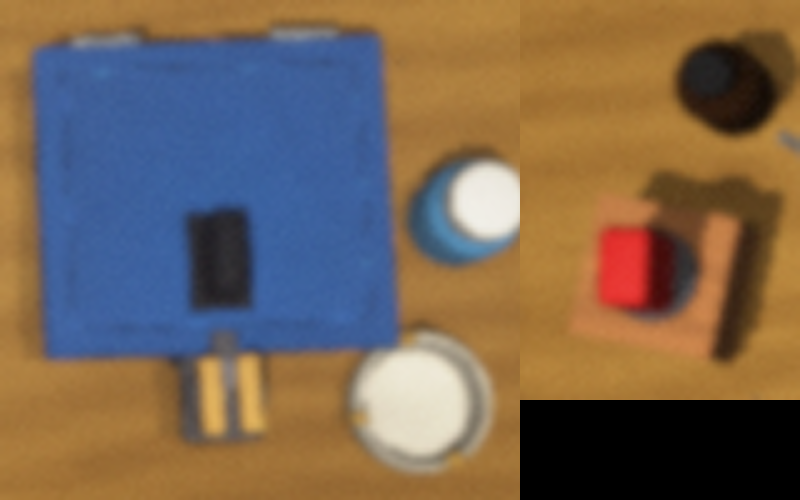

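Crop: the slot runs through the brass head along the box's x, with the clamp bar over the lid's front edge. The key handle's long side lies along world x. The fits from both cameras agree: box (0.580, −0.126) with yaw about 2.7°, key at (0.496, 0.244).

```bash
cat >> h.py <<'E'
from scipy.spatial.transform import Rotation as Ro
def plan(x,y,z,yaw,n,start=None):
    "tool pointing down; even world-straight rows"
    o=telemetry.get_obs()
    p0=np.array(o["ee_pos"]) if start is None else np.array(start[:3]); R0=Ro.from_euler("xyz",o["eef_rot"]) if start is None else Ro.from_euler("xyz",[np.pi,0,start[3]])
    R1=Ro.from_euler("xyz",[np.pi,0,yaw]); rv=(R0.inv()*R1).as_rotvec()
    if abs(rv[2])>3.2: print("big")
    d=(np.array([x,y,z])-p0)/n; out=[]; R=R0
    for i in range(n):
        s=R.inv().apply(d)/0.1; r=rv/n/(np.pi/2)
        out.append([*s.round(3),*r.round(4)]); R=R*Ro.from_rotvec(rv/n)
    for q in out: print([float(v) for v in q])
E
python3 - <<'E'
from h import *
d=np.load("top0.npz");W=d["W"]
for v,u in [(186,228),(160,228),(186,200),(186,260),(215,228),(145,230)]: print(v,u,W[v,u].round(3))
d=np.load("side0.npz");W=d["W"]
for v,u in [(217,268),(205,235),(228,305),(263,230)]: print('s',v,u,W[v,u].round(3))
plan(.48,.25,.25,0.035,20)
E
```

```text
186 228 [0.558 0.083 0.094]
160 228 [0.611 0.083 0.117]
186 200 [0.55  0.137 0.146]
186 260 [0.564 0.014 0.054]
215 228 [0.496 0.083 0.074]
145 230 [0.638 0.077 0.143]
s 217 268 [0.556 0.046 0.064]
s 205 235 [0.627 0.102 0.155]
s 228 305 [0.478 0.124 0.105]
s 263 230 [0.645 0.137 0.007]
[-0.2, -0.093, -0.014, 0.0, -0.0, 0.0906]
[-0.211, -0.063, -0.014, 0.0, -0.0, 0.0906]
[-0.218, -0.033, -0.014, 0.0, -0.0, 0.0906]
[-0.22, -0.002, -0.014, 0.0, -0.0, 0.0906]
[-0.218, 0.03, -0.014, 0.0, -0.0, 0.0906]
[-0.212, 0.06, -0.014, 0.0, -0.0, 0.0906]
[-0.201, 0.09, -0.014, 0.0, -0.0, 0.0906]
[-0.186, 0.118, -0.014, 0.0, -0.0, 0.0906]
[-0.168, 0.143, -0.014, 0.0, -0.0, 0.0906]
[-0.146, 0.165, -0.014, 0.0, -0.0, 0.0906]
[-0.121, 0.184, -0.014, 0.0, -0.0, 0.0906]
[-0.094, 0.2, -0.014, 0.0, -0.0, 0.0906]
[-0.064, 0.211, -0.014, 0.0, -0.0, 0.0906]
[-0.034, 0.218, -0.014, 0.0, -0.0, 0.0906]
[-0.003, 0.22, -0.014, 0.0, -0.0, 0.0906]
[0.029, 0.219, -0.014, 0.0, -0.0, 0.0906]
[0.059, 0.212, -0.014, 0.0, -0.0, 0.0906]
[0.089, 0.202, -0.014, 0.0, -0.0, 0.0906]
[0.117, 0.187, -0.014, 0.0, -0.0, 0.0906]
[0.142, 0.169, -0.014, 0.0, -0.0, 0.0906]
```

Emit:
step_arm([
  {"dx": -0.2, "dy": -0.093, "dz": -0.02, "rz": 0.09},
  {"dx": -0.211, "dy": -0.063, "dz": -0.02, "rz": 0.09},
  {"dx": -0.218, "dy": -0.033, "dz": -0.02, "rz": 0.09},
  {"dx": -0.22, "dy": 0, "dz": -0.02, "rz": 0.09},
  {"dx": -0.218, "dy": 0.03, "dz": -0.02, "rz": 0.09},
  {"dx": -0.212, "dy": 0.06, "dz": -0.02, "rz": 0.09},
  {"dx": -0.2, "dy": 0.09, "dz": -0.02, "rz": 0.09},
  {"dx": -0.186, "dy": 0.118, "dz": -0.02, "rz": 0.09},
  {"dx": -0.168, "dy": 0.143, "dz": -0.02, "rz": 0.09},
  {"dx": -0.146, "dy": 0.165, "dz": -0.02, "rz": 0.09},
])

```text
$.plan[0]: bad value
```

Emit:
step_arm([
  {"dx": -0.121, "dy": 0.184, "rz": 0.09},
  {"dx": -0.094, "dy": 0.2, "rz": 0.09},
  {"dx": -0.064, "dy": 0.211, "rz": 0.09},
  {"dx": -0.034, "dy": 0.218, "rz": 0.09},
  {"dx": 0, "dy": 0.22, "rz": 0.09},
  {"dx": 0.029, "dy": 0.219, "rz": 0.09},
  {"dx": 0.059, "dy": 0.212, "rz": 0.09},
  {"dx": 0.089, "dy": 0.202, "rz": 0.09},
  {"dx": 0.117, "dy": 0.187, "rz": 0.09},
  {"dx": 0.142, "dy": 0.169, "rz": 0.09},
])

```text
$.plan[0]: bad value
```

```bash
python3 - <<'E'
from h import *
o=telemetry.get_obs(); print(o["ee_pos"],o["eef_rot"],o["qpos"].round(2),o["time_s"])
c=shot("wrist"); W=world(c); np.savez("w1.npz",W=W,img=c["img"],z=c["z_map"]); save(c,"pics/w1.png")
r,g,b=[c["img"][...,i].astype(int) for i in range(3)]
m=(r>g+80)&(W[...,2]>.112)&(c["z_map"]>0); P=W[m]
rc=cv2.minAreaRect((P[:,:2]*1000).astype(np.float32)); print(len(P),P.mean(0),rc)
print(c["tool_from_camera"].round(3))
plan(.496,.244,.091,.035,10)
E
```

```text
[0.14076245 0.53168262 0.222438  ] [3.14158467e+00 1.26463024e-05 2.88281663e+00] [ 1.25  0.3   1.52 -0.    1.32 -0.07] 1.0
0 [nan nan nan] ((0.0, 0.0), (0.0, 0.0), 0.0)
[[ 0.001 -0.961 -0.277  0.08 ]
 [ 1.     0.001  0.     0.001]
 [-0.    -0.277  0.961 -0.163]
 [ 0.     0.     0.     1.   ]]
[-0.417, -0.187, 0.131, -0.0, 0.0, 0.1813]
[-0.453, -0.062, 0.131, -0.0, 0.0, 0.1813]
[-0.452, 0.067, 0.131, -0.0, 0.0, 0.1813]
[-0.415, 0.192, 0.131, -0.0, 0.0, 0.1813]
[-0.344, 0.3, 0.131, -0.0, 0.0, 0.1813]
[-0.246, 0.385, 0.131, -0.0, 0.0, 0.1813]
[-0.128, 0.439, 0.131, -0.0, 0.0, 0.1813]
[0.0, 0.457, 0.131, -0.0, 0.0, 0.1813]
[0.129, 0.439, 0.131, -0.0, 0.0, 0.1813]
[0.247, 0.385, 0.131, -0.0, 0.0, 0.1813]<stdin>:6: RuntimeWarning: Mean of empty slice.
  ret = um.true_divide(
```

View pics/w1.png

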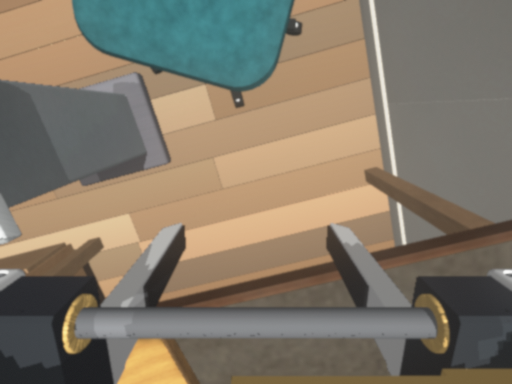

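The moves were refused because each row needs all seven keys. The wrist picture shows only floor and the fingers. I'll resend with full rows.

Emit:
step_arm([
  {"dx": -0.2, "dy": -0.093, "dz": -0.02, "rx": 0, "ry": 0, "rz": 0.09, "claw": 0},
  {"dx": -0.211, "dy": -0.063, "dz": -0.02, "rx": 0, "ry": 0, "rz": 0.09, "claw": 0},
  {"dx": -0.218, "dy": -0.033, "dz": -0.02, "rx": 0, "ry": 0, "rz": 0.09, "claw": 0},
  {"dx": -0.22, "dy": 0, "dz": -0.02, "rx": 0, "ry": 0, "rz": 0.09, "claw": 0},
  {"dx": -0.218, "dy": 0.03, "dz": -0.02, "rx": 0, "ry": 0, "rz": 0.09, "claw": 0},
  {"dx": -0.212, "dy": 0.06, "dz": -0.02, "rx": 0, "ry": 0, "rz": 0.09, "claw": 0},
  {"dx": -0.2, "dy": 0.09, "dz": -0.02, "rx": 0, "ry": 0, "rz": 0.09, "claw": 0},
  {"dx": -0.186, "dy": 0.118, "dz": -0.02, "rx": 0, "ry": 0, "rz": 0.09, "claw": 0},
  {"dx": -0.168, "dy": 0.143, "dz": -0.02, "rx": 0, "ry": 0, "rz": 0.09, "claw": 0},
  {"dx": -0.146, "dy": 0.165, "dz": -0.02, "rx": 0, "ry": 0, "rz": 0.09, "claw": 0},
])

```text
time_s: 2.05
ee_pos: [0.3116, 0.3913, 0.2426]
eef_rot: [3.141, -0.0, 1.463]
force: [1.2, 0.1, 1.3]
grip_width: 0.0942
grip_force: 0.0
```

Emit:
step_arm([
  {"dx": -0.121, "dy": 0.184, "dz": 0, "rx": 0, "ry": 0, "rz": 0.09, "claw": 0},
  {"dx": -0.094, "dy": 0.2, "dz": 0, "rx": 0, "ry": 0, "rz": 0.09, "claw": 0},
  {"dx": -0.064, "dy": 0.211, "dz": 0, "rx": 0, "ry": 0, "rz": 0.09, "claw": 0},
  {"dx": -0.034, "dy": 0.218, "dz": 0, "rx": 0, "ry": 0, "rz": 0.09, "claw": 0},
  {"dx": 0, "dy": 0.22, "dz": 0, "rx": 0, "ry": 0, "rz": 0.09, "claw": 0},
  {"dx": 0.029, "dy": 0.219, "dz": 0, "rx": 0, "ry": 0, "rz": 0.09, "claw": 0},
  {"dx": 0.059, "dy": 0.212, "dz": 0, "rx": 0, "ry": 0, "rz": 0.09, "claw": 0},
  {"dx": 0.089, "dy": 0.202, "dz": 0, "rx": 0, "ry": 0, "rz": 0.09, "claw": 0},
  {"dx": 0.117, "dy": 0.187, "dz": 0, "rx": 0, "ry": 0, "rz": 0.09, "claw": 0},
  {"dx": 0.142, "dy": 0.169, "dz": 0, "rx": 0, "ry": 0, "rz": 0.09, "claw": 0},
])

```text
time_s: 3.05
ee_pos: [0.4835, 0.2531, 0.2425]
eef_rot: [-3.142, -0.0, 0.05]
force: [0.1, 0.1, -1.2]
grip_width: 0.0938
grip_force: 0.0
```

```bash
cat > k.py <<'E'
from h import *
def look(mk):
    o=telemetry.get_obs(); print(o["ee_pos"].round(4),o["eef_rot"].round(3),o["qpos"].round(2),round(o["time_s"],2))
    c=shot("wrist"); W=world(c)
    r,g,b=[c["img"][...,i].astype(int) for i in range(3)]
    m=mk(W,r,g,b)&(c["z_map"]>0); P=W[m]
    if len(P)>5: print(len(P),P.mean(0).round(4),cv2.minAreaRect((P[:,:2]*1000).astype(np.float32)),np.percentile(P[:,2],[5,95]).round(3))
    return c,W
E
python3 - <<'E'
from k import *
c,W=look(lambda W,r,g,b:(r>g+80)&(W[...,2]>.112)); save(c,"pics/w2.png")
plan(.496,.244,.091,.035,10)
E
```

```text
[0.4835 0.2531 0.2425] [-3.142 -0.     0.05 ] [0.42 0.28 1.51 0.   1.36 1.94] 3.05
683 [0.4982 0.243  0.1178] ((497.08416748046875, 242.80987548828125), (21.92858123779297, 34.01350021362305), 89.61869812011719) [0.115 0.119]
[0.01, 0.008, 0.151, 0.0, -0.0, 0.0003]
[0.01, 0.008, 0.151, 0.0, -0.0, 0.0003]
[0.01, 0.008, 0.151, 0.0, -0.0, 0.0003]
[0.01, 0.008, 0.151, 0.0, -0.0, 0.0003]
[0.01, 0.008, 0.151, 0.0, -0.0, 0.0003]
[0.01, 0.008, 0.151, 0.0, -0.0, 0.0003]
[0.01, 0.008, 0.151, 0.0, -0.0, 0.0003]
[0.01, 0.008, 0.151, 0.0, -0.0, 0.0003]
[0.01, 0.008, 0.151, 0.0, -0.0, 0.0003]
[0.01, 0.008, 0.151, 0.0, -0.0, 0.0003]
```

Emit:
step_arm([
  {"dx": 0.016, "dy": 0.0135, "dz": 0.19, "rx": 0, "ry": 0, "rz": 0.032, "claw": 0},
  {"dx": 0.016, "dy": 0.0135, "dz": 0.19, "rx": 0, "ry": 0, "rz": 0, "claw": 0},
  {"dx": 0.016, "dy": 0.0135, "dz": 0.19, "rx": 0, "ry": 0, "rz": 0, "claw": 0},
  {"dx": 0.016, "dy": 0.0135, "dz": 0.19, "rx": 0, "ry": 0, "rz": 0, "claw": 0},
  {"dx": 0.016, "dy": 0.0135, "dz": 0.19, "rx": 0, "ry": 0, "rz": 0, "claw": 0},
  {"dx": 0.016, "dy": 0.0135, "dz": 0.19, "rx": 0, "ry": 0, "rz": 0, "claw": 0},
  {"dx": 0.016, "dy": 0.0135, "dz": 0.19, "rx": 0, "ry": 0, "rz": 0, "claw": 0},
  {"dx": 0.016, "dy": 0.0135, "dz": 0.185, "rx": 0, "ry": 0, "rz": 0, "claw": 0},
  {"dx": 0, "dy": 0, "dz": 0, "rx": 0, "ry": 0, "rz": 0, "claw": 0},
  {"dx": 0, "dy": 0, "dz": 0, "rx": 0, "ry": 0, "rz": 0, "claw": 0},
], grip_force=40)

```text
time_s: 4.1
ee_pos: [0.4957, 0.2433, 0.0914]
eef_rot: [-3.142, 0.0, 0.006]
force: [0.1, 0.3, -0.3]
grip_width: 0.0942
grip_force: 0.0
```

Emit:
step_arm([
  {"dx": 0, "dy": 0, "dz": 0, "rx": 0, "ry": 0, "rz": 0, "claw": 1},
  {"dx": 0, "dy": 0, "dz": 0, "rx": 0, "ry": 0, "rz": 0, "claw": 1},
  {"dx": 0, "dy": 0, "dz": 0, "rx": 0, "ry": 0, "rz": 0, "claw": 1},
  {"dx": 0, "dy": 0, "dz": 0, "rx": 0, "ry": 0, "rz": 0, "claw": 1},
  {"dx": 0, "dy": 0, "dz": 0, "rx": 0, "ry": 0, "rz": 0, "claw": 1},
  {"dx": 0, "dy": 0, "dz": 0, "rx": 0, "ry": 0, "rz": 0, "claw": 1},
  {"dx": 0, "dy": 0, "dz": 0, "rx": 0, "ry": 0, "rz": 0, "claw": 1},
  {"dx": 0, "dy": 0, "dz": 0, "rx": 0, "ry": 0, "rz": 0, "claw": 1},
  {"dx": 0, "dy": 0, "dz": 0, "rx": 0, "ry": 0, "rz": 0, "claw": 1},
  {"dx": 0, "dy": 0, "dz": 0, "rx": 0, "ry": 0, "rz": 0, "claw": 1},
], grip_force=40)

```text
time_s: 5.1
ee_pos: [0.4958, 0.2431, 0.0909]
eef_rot: [3.142, 0.0, 0.005]
force: [0.8, -0.5, 0.6]
grip_width: 0.0222
grip_force: 40.0
```

Emit:
step_arm([
  {"dx": 0, "dy": 0, "dz": -0.2, "rx": 0, "ry": 0, "rz": 0, "claw": 1},
  {"dx": 0, "dy": 0, "dz": -0.3, "rx": 0, "ry": 0, "rz": 0, "claw": 1},
  {"dx": 0, "dy": 0, "dz": -0.4, "rx": 0, "ry": 0, "rz": 0, "claw": 1},
  {"dx": 0, "dy": 0, "dz": -0.4, "rx": 0, "ry": 0, "rz": 0, "claw": 1},
  {"dx": -0.1, "dy": 0, "dz": -0.3, "rx": 0, "ry": 0, "rz": 0, "claw": 1},
  {"dx": -0.1, "dy": 0.2, "dz": 0, "rx": 0, "ry": 0, "rz": 0, "claw": 1},
  {"dx": -0.1, "dy": 0.3, "dz": 0, "rx": 0, "ry": 0, "rz": 0, "claw": 1},
  {"dx": -0.1, "dy": 0.35, "dz": 0, "rx": 0, "ry": 0, "rz": 0, "claw": 1},
  {"dx": -0.1, "dy": 0.35, "dz": 0, "rx": 0, "ry": 0, "rz": 0, "claw": 1},
  {"dx": 0, "dy": 0.35, "dz": 0, "rx": 0, "ry": 0, "rz": 0, "claw": 1},
])

```text
time_s: 6.1
ee_pos: [0.4455, 0.0867, 0.2511]
eef_rot: [-3.142, -0.0, 0.006]
force: [0.6, -0.6, -1.2]
grip_width: 0.022
grip_force: 40.0
```

Emit:
step_arm([
  {"dx": 0, "dy": 0.4, "dz": 0, "rx": 0, "ry": 0, "rz": 0, "claw": 1},
  {"dx": 0, "dy": 0.4, "dz": 0, "rx": 0, "ry": 0, "rz": 0, "claw": 1},
  {"dx": 0, "dy": 0.4, "dz": 0, "rx": 0, "ry": 0, "rz": 0, "claw": 1},
  {"dx": 0, "dy": 0.4, "dz": 0, "rx": 0, "ry": 0, "rz": 0, "claw": 1},
  {"dx": 0, "dy": 0.35, "dz": 0, "rx": 0, "ry": 0, "rz": 0, "claw": 1},
  {"dx": 0, "dy": 0.23, "dz": 0, "rx": 0, "ry": 0, "rz": -0.027, "claw": 1},
  {"dx": 0, "dy": 0, "dz": 0, "rx": 0, "ry": 0, "rz": 0, "claw": 1},
  {"dx": 0, "dy": 0, "dz": 0, "rx": 0, "ry": 0, "rz": 0, "claw": 1},
])

```text
time_s: 6.9
ee_pos: [0.4475, -0.1301, 0.2508]
eef_rot: [-3.141, 0.0, 0.046]
force: [0.0, 0.5, -0.8]
grip_width: 0.0219
grip_force: 40.0
```

```bash
python3 - <<'E'
from k import *
c,W=look(lambda W,r,g,b:(W[...,2]>.078)&(W[...,2]<.1)&(W[...,0]>.46)&(W[...,0]<.53)&(r>b+30)); save(c,"pics/w3.png"); np.savez("w3.npz",W=W,img=c["img"])
print(c["fx"],c["cx"],c["cy"])
E
```

```text
[ 0.4475 -0.1301  0.2508] [-3.141  0.     0.046] [-0.36  0.09  1.71  0.    1.35  1.16] 6.9
542 [ 0.4923 -0.1269  0.0869] ((501.2123107910156, -10.722244262695312), (67.17276000976562, 267.2690124511719), 3.3345375061035156) [0.085 0.088]
292.3010122190512 255.60828420489298 193.5911902817799
```

View pics/w3.png

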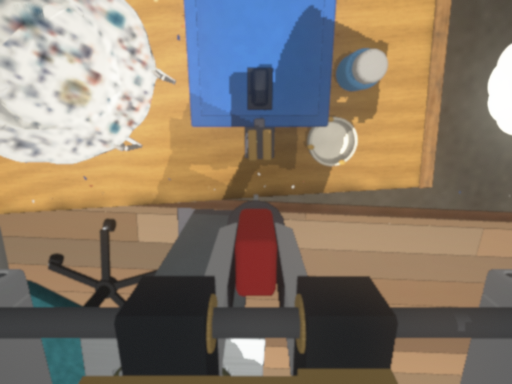

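Wrist view: the screw head is at (260,145) with its slot vertical in the picture, the key handle at columns 236–278, the fin at (260,88) and the bowl at (332,141). I'll fit the head and slot precisely in this view.

```bash
python3 - <<'E'
from h import *
d=np.load("w3.npz");W=d["W"];im=d["img"].astype(int);r,g,b=[im[...,i] for i in range(3)]
X,Y,Z=W[...,0],W[...,1],W[...,2]
def rect(n,m):
    P=W[m]; rc=cv2.minAreaRect((P[:,:2]*1000).astype(np.float32)); print(n,len(P),P.mean(0).round(4),np.round(rc[0],1),np.round(rc[1],1),round(rc[2],1),np.percentile(P[:,2],[5,95]).round(3))
near=(X>.45)&(X<.53)&(Y>-.165)&(Y<-.095)
rect("head",near&(Z>.082)&(Z<.095)&(r>b+30))
rect("headall",near&(Z>.083)&(Z<.095))
rect("fin",(X>.51)&(X<.6)&(abs(Y+.127)<.04)&(Z>.1))
rect("lid",(b>r+40)&(X>.48)&(X<.66)&(Y>-.22)&(Y<-.03)&(abs(Z-.07)<.012))
# slot: dark centre line: per x, weighted dark between brass strips
br=near&(Z>.08)&(r>b+30)&(X>.478)&(X<.506)
for x0 in np.arange(.476,.508,.005):
    m=near&(Z>.083)&(Z<.095)&(r>b+30)&(abs(X-x0)<.0026); y=np.sort(Y[m])
    if len(y)>5:
        gp=np.diff(y);i=gp.argmax(); print(x0.round(3),"y range",y[0].round(4),y[-1].round(4),"gap",y[i].round(4),y[i+1].round(4))
red=(r>g+60)&(W[...,2]>.15)
o=W[red]; print("red",len(o),o.min(0),o.max(0)); 
v,u=np.nonzero(red); print(u.min(),u.max(),v.min(),v.max())
P=W[np.median(v).astype(int),u.min():u.max()+1]; print(P[[0,1,-2,-1]].round(4))
c=cv2.resize(d["img"][105:185,220:300],None,fx=7,fy=7,interpolation=2);cv2.imwrite("pics/c3.png",c[:,:,::-1])
E
```

```text
head 524 [ 0.4917 -0.1317  0.087 ] [ 491.6 -131.9] [33.9 26. ] 3.6 [0.085 0.088]
headall 523 [ 0.4917 -0.1316  0.0871] [ 491.3 -132.1] [33.4 26. ] 2.5 [0.085 0.088]
fin 1391 [ 0.5389 -0.1272  0.284 ] [ 549.3 -128.8] [38.5 15.2] 3.3 [0.104 0.413]
lid 16868 [ 0.5801 -0.1275  0.0715] [ 574.4 -128. ] [126.6 156.1] 2.9 [0.07  0.073]
0.476 y range -0.1458 -0.1197 gap -0.1366 -0.1288
0.481 y range -0.1457 -0.1195 gap -0.1363 -0.1287
0.486 y range -0.1453 -0.1194 gap -0.1361 -0.1285
0.491 y range -0.145 -0.1192 gap -0.1358 -0.1282
0.496 y range -0.1448 -0.1189 gap -0.1355 -0.128
0.501 y range -0.1432 -0.1187 gap -0.1352 -0.1277
0.506 y range -0.1429 -0.1186 gap -0.135 -0.1264
red 3173 [ 0.43310075 -0.14072113  0.22859023] [ 0.52987053 -0.11889538  0.41342076]
236 276 210 295
[[ 0.4575 -0.1192  0.2771]
 [ 0.4574 -0.1197  0.2769]
 [ 0.4579 -0.1395  0.276 ]
 [ 0.4574 -0.1401  0.275 ]]
```

View pics/c3.png

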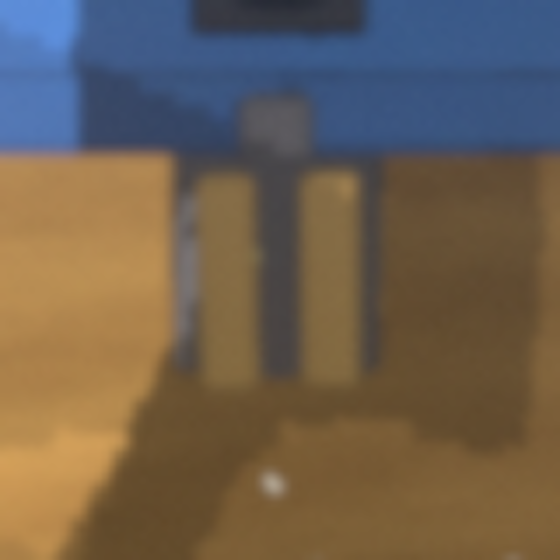

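The crop shows the slot centred between two brass strips. I'll drop 5 cm at this offset for a closer reading.

Emit:
step_arm([
  {"dx": 0, "dy": 0.01, "dz": 0.2, "rx": 0, "ry": 0, "rz": 0, "claw": 1},
  {"dx": 0, "dy": 0, "dz": 0.2, "rx": 0, "ry": 0, "rz": 0, "claw": 1},
  {"dx": 0, "dy": 0, "dz": 0.1, "rx": 0, "ry": 0, "rz": 0, "claw": 1},
  {"dx": 0, "dy": 0, "dz": 0, "rx": 0, "ry": 0, "rz": 0, "claw": 1},
])

```text
time_s: 7.35
ee_pos: [0.4474, -0.1303, 0.2001]
eef_rot: [-3.141, 0.002, 0.048]
force: [0.2, 0.4, -0.5]
grip_width: 0.0217
grip_force: 40.0
```

```bash
python3 - <<'E'
from k import *
c,W=look(lambda W,r,g,b:(W[...,2]>.083)&(W[...,2]<.095)&(abs(W[...,0]-.49)<.04)&(abs(W[...,1]+.13)<.035))
r,g,b=[c["img"][...,i].astype(int) for i in range(3)];X,Y,Z=W[...,0],W[...,1],W[...,2]
for x0 in np.arange(.471,.513,.005):
    m=(Z>.083)&(Z<.095)&(r>b+30)&(abs(X-x0)<.0026)&(abs(Y+.13)<.04); y=np.sort(Y[m])
    if len(y)>5:
        gp=np.diff(y);i=gp.argmax(); print(x0.round(3),len(y),"y",y[0].round(4),y[-1].round(4),"gap",y[i].round(4),y[i+1].round(4))
c=shot("top");W=world(c); r,g,b=[c["img"][...,i].astype(int) for i in range(3)]
print(c["t"],c["fx"])
E
```

```text
[ 0.4474 -0.1303  0.2001] [-3.141e+00  2.000e-03  4.800e-02] [-0.36  0.13  1.78  0.    1.23  1.16] 7.35
713 [ 0.4921 -0.1317  0.0871] ((491.7726135253906, -131.48422241210938), (33.21807098388672, 25.428319931030273), 3.541398048400879) [0.086 0.088]
0.476 67 y -0.1451 -0.1202 gap -0.1364 -0.1289
0.481 106 y -0.1449 -0.1199 gap -0.1361 -0.1287
0.486 117 y -0.1446 -0.1198 gap -0.1358 -0.1285
0.491 108 y -0.1444 -0.1196 gap -0.1356 -0.1283
0.496 109 y -0.144 -0.1183 gap -0.1353 -0.128
0.501 119 y -0.1437 -0.1182 gap -0.135 -0.1277
0.506 109 y -0.1433 -0.1182 gap -0.1348 -0.1275
0.511 7 y -0.1421 -0.1366 gap -0.1394 -0.1384
[0.00999576 0.55627053 1.00329541] 450.39264685923814
```

Emit:
step_arm([
  {"dx": 0.142, "dy": 0.012, "dz": 0, "rx": 0, "ry": 0, "rz": 0, "claw": 1},
  {"dx": 0.142, "dy": 0.012, "dz": 0, "rx": 0, "ry": 0, "rz": -0.001, "claw": 1},
  {"dx": 0.142, "dy": 0.012, "dz": 0, "rx": 0, "ry": 0, "rz": 0, "claw": 1},
  {"dx": 0, "dy": 0, "dz": 0.1, "rx": 0, "ry": 0, "rz": 0, "claw": 1},
  {"dx": 0, "dy": 0, "dz": 0.1, "rx": 0, "ry": 0, "rz": 0, "claw": 1},
  {"dx": 0, "dy": 0, "dz": 0.05, "rx": 0, "ry": 0, "rz": 0, "claw": 1},
  {"dx": 0, "dy": 0, "dz": 0, "rx": 0, "ry": 0, "rz": 0, "claw": 1},
  {"dx": 0, "dy": 0, "dz": 0.02, "rx": 0, "ry": 0, "rz": 0, "claw": 1},
  {"dx": 0, "dy": 0, "dz": 0.02, "rx": 0, "ry": 0, "rz": 0, "claw": 1},
  {"dx": 0, "dy": 0, "dz": 0.03, "rx": 0, "ry": 0, "rz": 0, "claw": 1},
])

```text
time_s: 8.45
ee_pos: [0.4905, -0.1328, 0.1691]
eef_rot: [3.141, -0.001, 0.049]
force: [-0.5, 0.1, -0.6]
grip_width: 0.0215
grip_force: 40.0
```

Emit:
step_arm([
  {"dx": 0, "dy": -0.006, "dz": 0.02, "rx": 0, "ry": 0, "rz": 0, "claw": 1},
  {"dx": 0, "dy": 0, "dz": 0.02, "rx": 0, "ry": 0, "rz": 0, "claw": 1},
  {"dx": 0, "dy": 0, "dz": 0.02, "rx": 0, "ry": 0, "rz": 0, "claw": 1},
  {"dx": 0, "dy": 0, "dz": 0, "rx": 0, "ry": 0, "rz": 0, "claw": 1},
])

```text
time_s: 8.85
ee_pos: [0.4903, -0.1321, 0.1627]
eef_rot: [-3.141, 0.0, 0.049]
force: [-0.6, 0.4, -1.8]
grip_width: 0.0217
grip_force: 40.0
```

```bash
python3 - <<'E'
from h import *
o=telemetry.get_obs(); print({k:np.round(o[k],3) for k in ["ee_pos","eef_rot","force","moment","qpos"]})
E
```

```text
{'ee_pos': array([ 0.49 , -0.132,  0.163]), 'eef_rot': array([-3.141,  0.   ,  0.049]), 'force': array([-0.552,  0.41 , -1.765]), 'moment': array([-0.026,  0.127,  0.035]), 'qpos': array([-0.335,  0.266,  1.71 , -0.   ,  1.166,  1.186])}
```

Emit:
step_arm([
  {"dx": 0, "dy": 0, "dz": 0, "rx": 0, "ry": 0, "rz": -0.06, "claw": 1},
  {"dx": 0, "dy": 0, "dz": 0, "rx": 0, "ry": 0, "rz": -0.06, "claw": 1},
  {"dx": 0, "dy": 0, "dz": 0, "rx": 0, "ry": 0, "rz": -0.06, "claw": 1},
  {"dx": 0, "dy": 0, "dz": 0, "rx": 0, "ry": 0, "rz": -0.06, "claw": 1},
  {"dx": 0, "dy": 0, "dz": 0, "rx": 0, "ry": 0, "rz": -0.06, "claw": 1},
  {"dx": 0, "dy": 0, "dz": 0, "rx": 0, "ry": 0, "rz": -0.06, "claw": 1},
], grip_force=60)

```text
time_s: 9.45
ee_pos: [0.4905, -0.1322, 0.163]
eef_rot: [3.141, -0.0, 0.618]
force: [0.7, -1.0, -0.7]
grip_width: 0.0218
grip_force: 60.0
```

```bash
python3 - <<'E'
from h import *
o=telemetry.get_obs(); print({k:np.round(o[k],3) for k in ["ee_pos","eef_rot","force","moment","grip_width"]})
E
```

```text
{'ee_pos': array([ 0.49 , -0.132,  0.163]), 'eef_rot': array([ 3.141, -0.   ,  0.618]), 'force': array([ 0.673, -0.999, -0.713]), 'moment': array([-0.137,  0.13 , -0.112]), 'grip_width': np.float64(0.022)}
```

Emit:
step_arm([
  {"dx": 0, "dy": 0, "dz": 0, "rx": 0, "ry": 0, "rz": -0.07, "claw": 1},
  {"dx": 0, "dy": 0, "dz": 0, "rx": 0, "ry": 0, "rz": -0.07, "claw": 1},
  {"dx": 0, "dy": 0, "dz": 0, "rx": 0, "ry": 0, "rz": -0.07, "claw": 1},
  {"dx": 0, "dy": 0, "dz": 0, "rx": 0, "ry": 0, "rz": -0.07, "claw": 1},
  {"dx": 0, "dy": 0, "dz": 0, "rx": 0, "ry": 0, "rz": -0.07, "claw": 1},
  {"dx": 0, "dy": 0, "dz": 0, "rx": 0, "ry": 0, "rz": -0.07, "claw": 1},
  {"dx": 0, "dy": 0, "dz": 0, "rx": 0, "ry": 0, "rz": -0.07, "claw": 1},
  {"dx": 0, "dy": 0, "dz": 0, "rx": 0, "ry": 0, "rz": -0.07, "claw": 1},
  {"dx": 0, "dy": 0, "dz": 0, "rx": 0, "ry": 0, "rz": 0, "claw": 1},
])

```text
time_s: 10.35
ee_pos: [0.4904, -0.1321, 0.163]
eef_rot: [-3.141, -0.0, 1.496]
force: [-0.2, 0.3, -0.4]
grip_width: 0.0216
grip_force: 60.0
```

```bash
python3 - <<'E'
from h import *
o=telemetry.get_obs(); print({k:np.round(o[k],3) for k in ["ee_pos","eef_rot","force","moment","grip_width"]})
c=shot("top");im=cv2.resize(c["img"][130:250,270:400],None,fx=5,fy=5,interpolation=2);cv2.imwrite("pics/t4.png",im[:,:,::-1])
E
```

```text
{'ee_pos': array([ 0.49 , -0.132,  0.163]), 'eef_rot': array([-3.141, -0.   ,  1.496]), 'force': array([-0.234,  0.304, -0.405]), 'moment': array([-0.098,  0.206, -0.013]), 'grip_width': np.float64(0.022)}
```

Emit:
step_arm([
  {"dx": 0, "dy": 0, "dz": 0, "rx": 0, "ry": 0, "rz": -0.03, "claw": 1},
  {"dx": 0, "dy": 0, "dz": 0, "rx": 0, "ry": 0, "rz": -0.02, "claw": 1},
  {"dx": 0, "dy": 0, "dz": 0, "rx": 0, "ry": 0, "rz": 0, "claw": 1},
  {"dx": 0, "dy": 0, "dz": 0, "rx": 0, "ry": 0, "rz": 0.05, "claw": 1},
  {"dx": 0, "dy": 0, "dz": -0.05, "rx": 0, "ry": 0, "rz": 0, "claw": 1},
  {"dx": 0, "dy": 0, "dz": -0.1, "rx": 0, "ry": 0, "rz": 0, "claw": 1},
  {"dx": 0, "dy": 0, "dz": -0.2, "rx": 0, "ry": 0, "rz": 0, "claw": 1},
  {"dx": 0, "dy": 0, "dz": -0.3, "rx": 0, "ry": 0, "rz": 0, "claw": 1},
  {"dx": 0, "dy": 0, "dz": -0.2, "rx": 0, "ry": 0, "rz": 0, "claw": 1},
])

```text
time_s: 11.3
ee_pos: [0.4907, -0.1322, 0.2508]
eef_rot: [3.139, 0.001, 1.495]
force: [0.1, -0.7, -0.4]
grip_width: 0.0216
grip_force: 60.0
```

```bash
python3 - <<'E'
from h import *
o=telemetry.get_obs(); print({k:np.round(o[k],3) for k in ["ee_pos","eef_rot","force","qpos","time_s"]})
c=shot("wrist");s=shot("side")["img"][140:220,220:320]
im=np.zeros((384,790,3),np.uint8); im[:,:512]=c["img"]; im[:222,512:]=cv2.resize(s,(278,222),interpolation=2)
cv2.imwrite("pics/w5.png",im[:,:,::-1])
plan(.496,.243,.25,0.005,20)
E
```

```text
{'ee_pos': array([ 0.491, -0.132,  0.251]), 'eef_rot': array([3.139e+00, 1.000e-03, 1.495e+00]), 'force': array([ 0.059, -0.694, -0.384]), 'qpos': array([-0.335,  0.183,  1.599,  0.   ,  1.357, -0.259]), 'time_s': np.float64(11.3)}
[0.187, -0.012, 0.0, 0.0002, -0.0001, 0.0474]
[0.186, -0.026, 0.0, 0.0002, -0.0001, 0.0474]
[0.184, -0.04, 0.0, 0.0002, -0.0001, 0.0474]
[0.18, -0.053, 0.0, 0.0002, -0.0001, 0.0474]
[0.176, -0.066, 0.0, 0.0002, -0.0001, 0.0474]
[0.17, -0.079, 0.0, 0.0002, -0.0001, 0.0474]
[0.164, -0.092, 0.0, 0.0002, -0.0001, 0.0474]
[0.157, -0.104, 0.0, 0.0002, -0.0001, 0.0474]
[0.148, -0.115, 0.0, 0.0002, -0.0001, 0.0474]
[0.139, -0.126, 0.0, 0.0002, -0.0001, 0.0474]
[0.13, -0.136, 0.0, 0.0002, -0.0001, 0.0474]
[0.119, -0.145, 0.0, 0.0002, -0.0001, 0.0474]
[0.108, -0.153, 0.0, 0.0002, -0.0001, 0.0474]
[0.096, -0.161, 0.0, 0.0002, -0.0001, 0.0474]
[0.084, -0.168, 0.0, 0.0002, -0.0001, 0.0474]
[0.071, -0.174, 0.0, 0.0002, -0.0001, 0.0474]
[0.058, -0.178, 0.0, 0.0002, -0.0001, 0.0474]
[0.045, -0.182, 0.001, 0.0002, -0.0001, 0.0474]
[0.031, -0.185, 0.001, 0.0002, -0.0001, 0.0474]
[0.017, -0.187, 0.001, 0.0002, -0.0001, 0.0474]
```

View pics/w5.png

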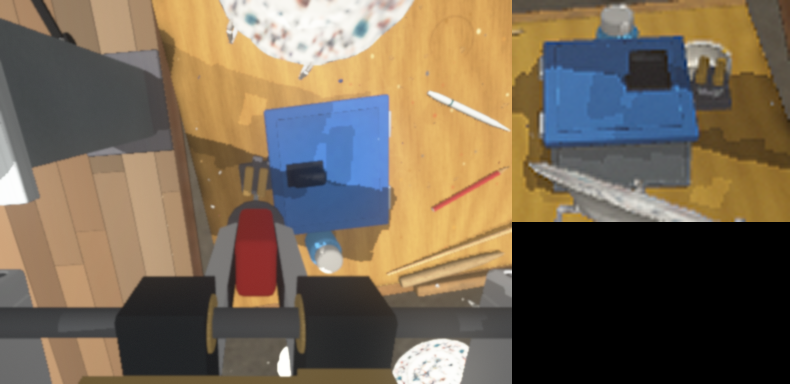

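The slot (strips at about (245–262, 176) in the wrist view) now runs along world y, so the screw has turned. The lid is still shut and the bowl and jar have not moved. Next I take the key back.

Emit:
step_arm([
  {"dx": 0.187, "dy": -0.012, "dz": 0, "rx": 0, "ry": 0, "rz": 0.0474, "claw": 1},
  {"dx": 0.186, "dy": -0.026, "dz": 0, "rx": 0, "ry": 0, "rz": 0.0474, "claw": 1},
  {"dx": 0.184, "dy": -0.04, "dz": 0, "rx": 0, "ry": 0, "rz": 0.0474, "claw": 1},
  {"dx": 0.18, "dy": -0.053, "dz": 0, "rx": 0, "ry": 0, "rz": 0.0474, "claw": 1},
  {"dx": 0.176, "dy": -0.066, "dz": 0, "rx": 0, "ry": 0, "rz": 0.0474, "claw": 1},
  {"dx": 0.17, "dy": -0.079, "dz": 0, "rx": 0, "ry": 0, "rz": 0.0474, "claw": 1},
  {"dx": 0.164, "dy": -0.092, "dz": 0, "rx": 0, "ry": 0, "rz": 0.0474, "claw": 1},
  {"dx": 0.157, "dy": -0.104, "dz": 0, "rx": 0, "ry": 0, "rz": 0.0474, "claw": 1},
  {"dx": 0.148, "dy": -0.115, "dz": 0, "rx": 0, "ry": 0, "rz": 0.0474, "claw": 1},
  {"dx": 0.139, "dy": -0.126, "dz": 0, "rx": 0, "ry": 0, "rz": 0.0474, "claw": 1},
])

```text
time_s: 12.4
ee_pos: [0.4924, 0.0564, 0.2472]
eef_rot: [-3.141, 0.001, 0.747]
force: [0.1, 0.4, -0.6]
grip_width: 0.0216
grip_force: 60.0
```

Emit:
step_arm([
  {"dx": 0.13, "dy": -0.136, "dz": 0, "rx": 0, "ry": 0, "rz": 0.0474, "claw": 1},
  {"dx": 0.119, "dy": -0.145, "dz": 0, "rx": 0, "ry": 0, "rz": 0.0474, "claw": 1},
  {"dx": 0.108, "dy": -0.153, "dz": 0, "rx": 0, "ry": 0, "rz": 0.0474, "claw": 1},
  {"dx": 0.096, "dy": -0.161, "dz": 0, "rx": 0, "ry": 0, "rz": 0.0474, "claw": 1},
  {"dx": 0.084, "dy": -0.168, "dz": 0, "rx": 0, "ry": 0, "rz": 0.0474, "claw": 1},
  {"dx": 0.071, "dy": -0.174, "dz": 0, "rx": 0, "ry": 0, "rz": 0.0474, "claw": 1},
  {"dx": 0.058, "dy": -0.178, "dz": 0, "rx": 0, "ry": 0, "rz": 0.0474, "claw": 1},
  {"dx": 0.045, "dy": -0.182, "dz": 0, "rx": 0, "ry": 0, "rz": 0.0474, "claw": 1},
  {"dx": 0.031, "dy": -0.185, "dz": 0, "rx": 0, "ry": 0, "rz": 0.0474, "claw": 1},
  {"dx": 0.017, "dy": -0.187, "dz": 0, "rx": 0, "ry": 0, "rz": 0.0474, "claw": 1},
])

```text
time_s: 13.4
ee_pos: [0.4948, 0.244, 0.2471]
eef_rot: [3.141, 0.001, 0.003]
force: [0.4, -0.1, -0.9]
grip_width: 0.0219
grip_force: 60.0
```

```bash
python3 - <<'E'
from h import *
# stand hole location from original top picture (wood top face)
d=np.load("top0.npz");W=d["W"];im=cv2.cvtColor(d["img"],cv2.COLOR_RGB2HSV)
o=telemetry.get_obs(); print({k:np.round(o[k],4) for k in ["ee_pos","eef_rot","force","qpos","time_s"]})
for n in ["top"]:
    c=shot(n);W=world(c);X,Y,Z=W[...,0],W[...,1],W[...,2]
    m=(X>.45)&(X<.55)&(Y>.19)&(Y<.3)&(abs(Z-.058)<.007)&(c["z_map"]>0)
    P=W[m]; 
    if len(P)>5: print(n,len(P),P.mean(0).round(4),cv2.minAreaRect((P[:,:2]*1000).astype(np.float32)))
    b=(abs(X-.49)<.04)&(abs(Y+.13)<.05)&(Z>.074)&(Z<.1)&(c["img"][...,0].astype(int)>c["img"][...,2]+25)
    P=W[b]; print(len(P),P.mean(0),cv2.minAreaRect((P[:,:2]*1000).astype(np.float32)))
    cv2.imwrite("pics/t6.png",cv2.resize(c["img"][140:240,280:400],None,fx=6,fy=6,interpolation=2)[:,:,::-1])
E
```

```text
{'ee_pos': array([0.4948, 0.244 , 0.2471]), 'eef_rot': array([3.1412e+00, 1.0000e-03, 2.5000e-03]), 'force': array([ 0.4439, -0.0968, -0.8533]), 'qpos': array([0.3918, 0.2862, 1.4809, 0.    , 1.3755, 1.96  ]), 'time_s': np.float64(13.4)}
top 268 [0.4844 0.238  0.0584] ((496.0133972167969, 243.2391357421875), (64.2216567993164, 63.54783248901367), 79.88750457763672)
192 [ 0.49064719 -0.13008568  0.08426843] ((492.16363525390625, -124.80122375488281), (45.85099411010742, 30.50589370727539), 78.6248550415039)
```

View pics/t6.png

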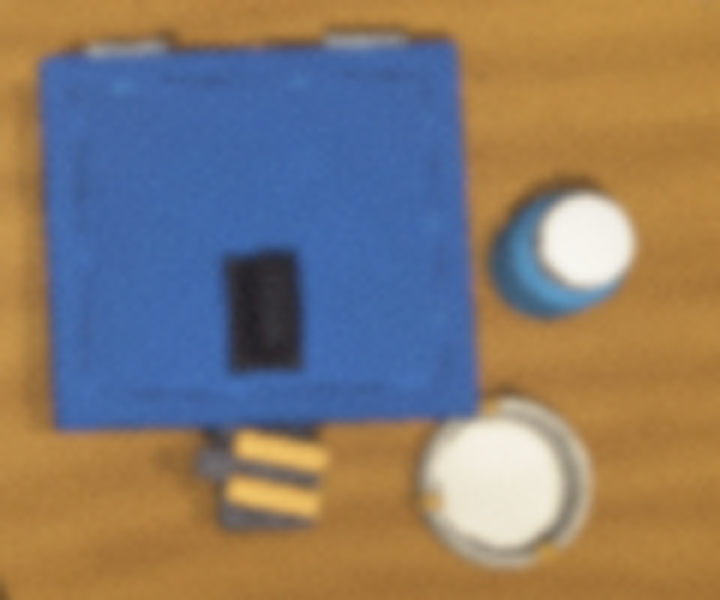

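The clamp bar (dark end at (212,458) in the crop) points to +y and is clear of the lid. The screw is at about 1.33 rad. The stand centre measures (0.496, 0.243), so I'll lower the key.

Emit:
step_arm([
  {"dx": 0.009, "dy": 0.008, "dz": 0.3, "rx": 0, "ry": 0, "rz": 0, "claw": 1},
  {"dx": 0, "dy": 0, "dz": 0.4, "rx": 0, "ry": 0, "rz": 0, "claw": 1},
  {"dx": 0, "dy": 0, "dz": 0.2, "rx": 0, "ry": 0, "rz": 0, "claw": 1},
  {"dx": 0, "dy": 0, "dz": 0.05, "rx": 0, "ry": 0, "rz": 0, "claw": 1},
  {"dx": 0, "dy": 0, "dz": 0.1, "rx": 0, "ry": 0, "rz": 0, "claw": 1},
  {"dx": 0, "dy": 0, "dz": 0.1, "rx": 0, "ry": 0, "rz": 0, "claw": 1},
  {"dx": 0, "dy": 0, "dz": 0.1, "rx": 0, "ry": 0, "rz": 0, "claw": 1},
  {"dx": 0, "dy": 0, "dz": 0.1, "rx": 0, "ry": 0, "rz": 0, "claw": 1},
  {"dx": 0, "dy": 0, "dz": 0.1, "rx": 0, "ry": 0, "rz": 0, "claw": 1},
  {"dx": 0, "dy": 0, "dz": 0.08, "rx": 0, "ry": 0, "rz": 0, "claw": 1},
])

```text
time_s: 14.45
ee_pos: [0.4958, 0.2425, 0.094]
eef_rot: [3.141, 0.0, 0.005]
force: [-0.5, -0.1, -0.6]
grip_width: 0.0216
grip_force: 60.0
```

Emit:
step_arm([
  {"dx": 0, "dy": 0, "dz": 0.015, "rx": 0, "ry": 0, "rz": 0, "claw": 1},
  {"dx": 0, "dy": 0, "dz": 0.015, "rx": 0, "ry": 0, "rz": 0, "claw": 1},
  {"dx": 0, "dy": 0, "dz": 0, "rx": 0, "ry": 0, "rz": 0, "claw": 1},
])

```text
time_s: 14.75
ee_pos: [0.496, 0.2425, 0.0921]
eef_rot: [-3.141, -0.0, 0.005]
force: [0.2, 0.7, -0.5]
grip_width: 0.0216
grip_force: 60.0
```

Emit:
step_arm([
  {"dx": 0, "dy": 0, "dz": 0, "rx": 0, "ry": 0, "rz": 0, "claw": 0.5},
  {"dx": 0, "dy": 0, "dz": 0, "rx": 0, "ry": 0, "rz": 0, "claw": 0.3},
  {"dx": 0, "dy": 0, "dz": 0, "rx": 0, "ry": 0, "rz": 0, "claw": 0.3},
  {"dx": 0, "dy": 0, "dz": 0, "rx": 0, "ry": 0, "rz": 0, "claw": 0.3},
  {"dx": 0, "dy": 0, "dz": -0.1, "rx": 0, "ry": 0, "rz": 0, "claw": 0.3},
  {"dx": 0, "dy": 0, "dz": -0.2, "rx": 0, "ry": 0, "rz": 0, "claw": 0.3},
  {"dx": 0, "dy": 0, "dz": -0.4, "rx": 0, "ry": 0, "rz": 0, "claw": 0.3},
  {"dx": 0, "dy": 0, "dz": -0.4, "rx": 0, "ry": 0, "rz": 0, "claw": 0.3},
  {"dx": 0, "dy": 0, "dz": -0.4, "rx": 0, "ry": 0, "rz": 0, "claw": 0.3},
  {"dx": 0, "dy": 0, "dz": 0, "rx": 0, "ry": 0, "rz": 0, "claw": 0.3},
])

```text
time_s: 15.75
ee_pos: [0.4973, 0.2431, 0.2483]
eef_rot: [-3.138, -0.009, 0.005]
force: [-0.5, 0.3, 0.4]
grip_width: 0.0656
grip_force: 0.0
```

```bash
python3 - <<'E'
from k import *
c,W=look(lambda W,r,g,b:(r>g+80)&(W[...,2]>.108)&(W[...,2]<.13)); save(c,"pics/w7.png")
# fin target, tool yaw = .05
plan(.5495,-.128,.2,.05,12)
E
```

```text
[0.4973 0.2431 0.2483] [-3.138 -0.009  0.005] [0.39 0.28 1.48 0.   1.37 1.95] 15.75
631 [0.4991 0.2429 0.1177] ((498.1073303222656, 242.4700927734375), (20.96528434753418, 32.77030563354492), 89.84819030761719) [0.115 0.119]
[0.042, 0.309, 0.037, -0.0001, -0.0003, -0.0024]
[0.041, 0.309, 0.037, -0.0001, -0.0003, -0.0024]
[0.04, 0.31, 0.037, -0.0001, -0.0003, -0.0024]
[0.039, 0.31, 0.037, -0.0001, -0.0003, -0.0024]
[0.038, 0.31, 0.037, -0.0001, -0.0003, -0.0024]
[0.037, 0.31, 0.037, -0.0001, -0.0003, -0.0024]
[0.035, 0.31, 0.037, -0.0001, -0.0003, -0.0024]
[0.034, 0.31, 0.037, -0.0001, -0.0003, -0.0024]
[0.033, 0.31, 0.038, -0.0001, -0.0003, -0.0024]
[0.032, 0.31, 0.038, -0.0001, -0.0003, -0.0024]
[0.031, 0.311, 0.038, -0.0001, -0.0003, -0.0024]
[0.03, 0.311, 0.038, -0.0001, -0.0003, -0.0024]
```

Emit:
step_arm([
  {"dx": 0.04, "dy": 0.25, "dz": 0, "rx": 0, "ry": 0, "rz": -0.003, "claw": 0.3},
  {"dx": 0.04, "dy": 0.4, "dz": 0, "rx": 0, "ry": 0, "rz": -0.003, "claw": 0.3},
  {"dx": 0.04, "dy": 0.4, "dz": 0, "rx": 0, "ry": 0, "rz": -0.003, "claw": 0.3},
  {"dx": 0.04, "dy": 0.4, "dz": 0, "rx": 0, "ry": 0, "rz": -0.003, "claw": 0.3},
  {"dx": 0.04, "dy": 0.4, "dz": 0, "rx": 0, "ry": 0, "rz": -0.003, "claw": 0.3},
  {"dx": 0.04, "dy": 0.4, "dz": 0, "rx": 0, "ry": 0, "rz": -0.003, "claw": 0.3},
  {"dx": 0.04, "dy": 0.4, "dz": 0, "rx": 0, "ry": 0, "rz": -0.003, "claw": 0.3},
  {"dx": 0.04, "dy": 0.4, "dz": 0, "rx": 0, "ry": 0, "rz": -0.003, "claw": 0.3},
  {"dx": 0.04, "dy": 0.4, "dz": 0, "rx": 0, "ry": 0, "rz": -0.004, "claw": 0.3},
  {"dx": 0.04, "dy": 0.22, "dz": 0, "rx": 0, "ry": 0, "rz": 0, "claw": 0.3},
], grip_force=50)

```text
time_s: 16.8
ee_pos: [0.5451, -0.1259, 0.241]
eef_rot: [-3.141, 0.002, 0.047]
force: [0.3, -0.1, -0.3]
grip_width: 0.0654
grip_force: 0.0
```

Emit:
step_arm([
  {"dx": 0, "dy": 0, "dz": 0, "rx": 0, "ry": 0, "rz": 0, "claw": 0.3},
  {"dx": 0, "dy": 0, "dz": 0, "rx": 0, "ry": 0, "rz": 0, "claw": 0.3},
])

```text
time_s: 17.0
ee_pos: [0.5452, -0.1231, 0.2412]
eef_rot: [-3.141, 0.001, 0.048]
force: [0.6, 0.7, 0.2]
grip_width: 0.0656
grip_force: 0.0
```

```bash
python3 - <<'E'
from k import *
c,W=look(lambda W,r,g,b:(W[...,2]>.099)&(W[...,2]<.115)&(abs(W[...,0]-.55)<.04)&(abs(W[...,1]+.128)<.03))
plan(.551,-.1285,.093,.05,1)
E
```

```text
[ 0.5452 -0.1231  0.2412] [-3.141e+00  1.000e-03  4.800e-02] [-0.29  0.31  1.47  0.    1.37  1.23] 17.0
479 [ 0.5529 -0.129   0.1056] ((552.2568359375, -129.11737060546875), (34.543212890625, 15.08103084564209), 3.232489824295044) [0.103 0.107]
[0.056, 0.063, 1.484, -0.0003, 0.0007, -0.0004]
```

Emit:
step_arm([
  {"dx": 0.03, "dy": 0.031, "dz": 0.1, "rx": 0, "ry": 0, "rz": 0, "claw": 0.3},
  {"dx": 0.03, "dy": 0.031, "dz": 0.3, "rx": 0, "ry": 0, "rz": 0, "claw": 0.3},
  {"dx": 0, "dy": 0, "dz": 0.4, "rx": 0, "ry": 0, "rz": 0, "claw": 0.3},
  {"dx": 0, "dy": 0, "dz": 0.3, "rx": 0, "ry": 0, "rz": 0, "claw": 0.3},
  {"dx": 0, "dy": 0, "dz": 0.2, "rx": 0, "ry": 0, "rz": 0, "claw": 0.3},
  {"dx": 0, "dy": 0, "dz": 0.12, "rx": 0, "ry": 0, "rz": 0, "claw": 0.3},
  {"dx": 0, "dy": 0, "dz": 0.05, "rx": 0, "ry": 0, "rz": 0, "claw": 0.3},
  {"dx": 0, "dy": 0, "dz": 0, "rx": 0, "ry": 0, "rz": 0, "claw": 0.3},
])

```text
time_s: 17.85
ee_pos: [0.5519, -0.1289, 0.0949]
eef_rot: [-3.142, 0.0, 0.05]
force: [0.6, -0.9, 1.0]
grip_width: 0.0654
grip_force: 0.0
```

Emit:
step_arm([
  {"dx": 0, "dy": 0, "dz": 0, "rx": 0, "ry": 0, "rz": 0, "claw": 1},
  {"dx": 0, "dy": 0, "dz": 0, "rx": 0, "ry": 0, "rz": 0, "claw": 1},
  {"dx": 0, "dy": 0, "dz": 0, "rx": 0, "ry": 0, "rz": 0, "claw": 1},
  {"dx": 0, "dy": 0, "dz": 0, "rx": 0, "ry": 0, "rz": 0, "claw": 1},
  {"dx": 0, "dy": 0, "dz": 0, "rx": 0, "ry": 0, "rz": 0, "claw": 1},
  {"dx": 0, "dy": 0, "dz": 0, "rx": 0, "ry": 0, "rz": 0, "claw": 1},
  {"dx": 0, "dy": 0, "dz": 0, "rx": 0, "ry": 0, "rz": 0, "claw": 1},
  {"dx": 0, "dy": 0, "dz": 0, "rx": 0, "ry": 0, "rz": 0, "claw": 1},
], grip_force=50)

```text
time_s: 18.65
ee_pos: [0.5519, -0.1294, 0.095]
eef_rot: [3.141, -0.0, 0.049]
force: [-0.6, -2.5, 0.2]
grip_width: 0.0156
grip_force: 50.0
```

```bash
python3 - <<'E'
from h import *
o=telemetry.get_obs(); print({k:np.round(o[k],4) for k in ["ee_pos","eef_rot","force","moment","grip_width","time_s"]})
E
```

```text
{'ee_pos': array([ 0.5519, -0.1294,  0.095 ]), 'eef_rot': array([ 3.1413e+00, -1.0000e-04,  4.8900e-02]), 'force': array([-0.5506, -2.4748,  0.1992]), 'moment': array([-0.3321,  0.1326, -0.1026]), 'grip_width': np.float64(0.0156), 'time_s': np.float64(18.65)}
```

Emit:
step_arm([
  {"dx": 0.0035, "dy": 0, "dz": -0.0095, "rx": 0, "ry": -0.0064, "rz": 0, "claw": 1},
  {"dx": 0.0035, "dy": 0, "dz": -0.0095, "rx": 0, "ry": -0.0064, "rz": 0, "claw": 1},
  {"dx": 0.0035, "dy": 0, "dz": -0.0095, "rx": 0, "ry": -0.0064, "rz": 0, "claw": 1},
  {"dx": 0, "dy": 0, "dz": 0, "rx": 0, "ry": 0, "rz": 0, "claw": 1},
], grip_force=60)

```text
time_s: 19.05
ee_pos: [0.5528, -0.1293, 0.0975]
eef_rot: [3.141, 0.032, 0.049]
force: [-1.0, -5.3, -7.6]
grip_width: 0.0159
grip_force: 60.0
```

Emit:
step_arm([
  {"dx": 0.0035, "dy": 0, "dz": -0.0095, "rx": 0, "ry": -0.0064, "rz": 0, "claw": 1},
  {"dx": 0.0035, "dy": 0, "dz": -0.0095, "rx": 0, "ry": -0.0064, "rz": 0, "claw": 1},
  {"dx": 0.0035, "dy": 0, "dz": -0.0095, "rx": 0, "ry": -0.0064, "rz": 0, "claw": 1},
  {"dx": 0, "dy": 0, "dz": 0, "rx": 0, "ry": 0, "rz": 0, "claw": 1},
])

```text
time_s: 19.45
ee_pos: [0.5542, -0.1293, 0.1008]
eef_rot: [3.141, 0.061, 0.049]
force: [0.2, -6.1, -3.4]
grip_width: 0.0158
grip_force: 60.0
```

Emit:
step_arm([
  {"dx": 0.0035, "dy": 0, "dz": -0.0092, "rx": 0, "ry": -0.0062, "rz": 0, "claw": 1},
  {"dx": 0.0035, "dy": 0, "dz": -0.0092, "rx": 0, "ry": -0.0062, "rz": 0, "claw": 1},
  {"dx": 0.0035, "dy": 0, "dz": -0.0092, "rx": 0, "ry": -0.0062, "rz": 0, "claw": 1},
  {"dx": 0.0035, "dy": 0, "dz": -0.0092, "rx": 0, "ry": -0.0062, "rz": 0, "claw": 1},
  {"dx": 0.0035, "dy": 0, "dz": -0.0092, "rx": 0, "ry": -0.0062, "rz": 0, "claw": 1},
  {"dx": 0.0035, "dy": 0, "dz": -0.0092, "rx": 0, "ry": -0.0062, "rz": 0, "claw": 1},
  {"dx": 0.0035, "dy": 0, "dz": -0.0092, "rx": 0, "ry": -0.0062, "rz": 0, "claw": 1},
  {"dx": 0.0035, "dy": 0, "dz": -0.0092, "rx": 0, "ry": -0.0062, "rz": 0, "claw": 1},
  {"dx": 0.0035, "dy": 0, "dz": -0.0092, "rx": 0, "ry": -0.0062, "rz": 0, "claw": 1},
  {"dx": 0, "dy": 0, "dz": 0, "rx": 0, "ry": 0, "rz": 0, "claw": 1},
])

```text
time_s: 20.45
ee_pos: [0.5581, -0.1291, 0.1087]
eef_rot: [3.141, 0.149, 0.049]
force: [1.8, -4.3, -3.7]
grip_width: 0.0156
grip_force: 60.0
```

```bash
python3 - <<'E'
from h import *
o=telemetry.get_obs(); print({k:np.round(o[k],4) for k in ["ee_pos","eef_rot","force","moment","grip_width","time_s"]})
ims=[]
for n in ["side","top"]:
    c=shot(n);W=world(c);r,g,b=[c["img"][...,i].astype(int) for i in range(3)];X,Y,Z=W[...,0],W[...,1],W[...,2]
    m=(b>r+50)&(b>g+30)&(X>.49)&(X<.66)&(Y>-.215)&(Y<-.04)&(Z>.06)&(Z<.13)&(c["z_map"]>0)
    P=W[m]; s=P[:,2]; A=np.c_[P[:,:2],np.ones(len(P))]
    k=np.linalg.lstsq(A,s,rcond=None)[0]
    for _ in range(3):
        e=abs(A@k-s)<.003; k=np.linalg.lstsq(A[e],s[e],rcond=None)[0]
    print(n,e.sum(),"slope",k.round(4),"tilt",np.arctan(np.hypot(k[0],k[1])).round(4))
    if n=="side": a=cv2.resize(c["img"][130:220,200:330],None,fx=4,fy=4,interpolation=2)
    rd=(r>g+80)&(X>.42)&(X<.57)&(Y>.16)&(Y<.32)&(Z>.112); print("key",W[rd].mean(0).round(4),cv2.minAreaRect((W[rd][:,:2]*1000).astype(np.float32)))
cv2.imwrite("pics/s8.png",a[:,:,::-1])
E
```

```text
{'ee_pos': array([ 0.5581, -0.1291,  0.1087]), 'eef_rot': array([3.1411, 0.1491, 0.049 ]), 'force': array([ 1.8411, -4.3497, -3.7279]), 'moment': array([-0.9313,  0.046 ,  0.0562]), 'grip_width': np.float64(0.0156), 'time_s': np.float64(20.45)}
side 738 slope [-0.156  -0.0094  0.1697] tilt 0.155
key [0.4966 0.2458 0.1171] ((496.226806640625, 244.00289916992188), (33.171546936035156, 22.801027297973633), 2.6334495544433594)
top 100 slope [-0.1541 -0.0283  0.1674] tilt 0.1554
key [0.4964 0.2428 0.1178] ((496.438720703125, 242.8107147216797), (31.86000633239746, 21.424108505249023), 0.8754008412361145)
```

View pics/s8.png

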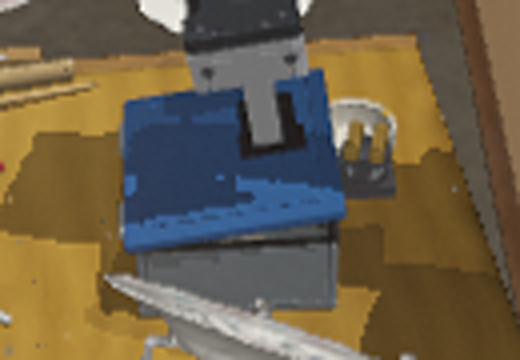

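The side view shows the lid about 0.15 rad open (roughly 2 cm at the front edge), held at the fin. The key is upright in its stand. I'll settle briefly and hand in.

Emit:
step_arm([
  {"dx": 0, "dy": 0, "dz": 0, "rx": 0, "ry": 0, "rz": 0, "claw": 1},
  {"dx": 0, "dy": 0, "dz": 0, "rx": 0, "ry": 0, "rz": 0, "claw": 1},
  {"dx": 0, "dy": 0, "dz": 0, "rx": 0, "ry": 0, "rz": 0, "claw": 1},
  {"dx": 0, "dy": 0, "dz": 0, "rx": 0, "ry": 0, "rz": 0, "claw": 1},
  {"dx": 0, "dy": 0, "dz": 0, "rx": 0, "ry": 0, "rz": 0, "claw": 1},
])

```text
time_s: 21.05
ee_pos: [0.5581, -0.1291, 0.1086]
eef_rot: [3.141, 0.149, 0.049]
force: [1.2, -5.1, -4.2]
grip_width: 0.0157
grip_force: 60.0
```

```bash
python3 -c "
from station import hand_in
print(hand_in())"
```

```text
the job is handed in; nothing more can be done
None
```

The job is handed in at 21 s: the screw was turned about 1.33 rad with the key so its bar clears the lid, the key stands upright in its stand, and the arm is holding the lid about 2 cm open by its fin; the hand-in gave no verdict.

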